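# Widen the tin dispenser's lane at its notched slide and load two tins

## Task

Reset the gravity-feed dispenser for these longer tins: lift its sprung guide knob out of the wide parking notch and let it drop fully into the middle notch, the one with the yellow mark. Then load the two tins from the wooden cradle one by one at the high end of the lane, green first, then red, so that they roll down and lie one behind the other against the front stop. Leave the bell and the jam jar where they are.

Things in the scene. Friction and masses are not known exactly. Their poses are not given: they have to be found in the camera images.
- dispenser: Gravity-feed tin dispenser: grey base plate 260 (x) by 210 (y) by 8 mm, fixed on the counter. Origin: centre of its underside; +x from its low front to its high rear end, +y to its left, z up. Its frame, in mm, is meant in all entries below. The lane for the tins runs along x, open above and at the rear; tins lie across it (axis along y) and roll to the front. j = lane_guide in mm.
- front_stop (a point): Foot of the front stop, mid-lane: x -55, y 24, z 30 mm. The stop's top is at z 66. Two steel rails carry the tins, each 22 mm wide, centred at y 58 and y -4, rising from z 30 here at slope 0.16 to z 59 at x 125. Between them is a free gap of 40 mm, open down to the base plate, for fingertips.
- fixed_wall (a point): On the inner face of the white fixed side wall, beside the load point: x 85, y 75, z 52 mm. The clear moving guide wall faces it with its inner face at y = 13 - j, so the lane is 62 + j mm wide. Both walls reach from the stop to x 125 and 38 mm above the rails, with outward-flared lips to 48 mm above them.
- load_point (a point): On the plane of the rails' tops near the high end: x 85, y 24, z 52 mm. A tin let go with its axis about 30 mm above the rails here, midway between the walls, rolls down to the stop or to the tin already there.
- middle_notch_nominal (a point): NOMINAL place of the middle notch's mouth: x -121, y -10, z 60 mm. The notches are cut 12 mm deep, with vertical sides, in an upright aluminium strip 8 mm thick, top z 60. The strip is clamped by screws and not tracked: it sits up to 6 mm either way along y, so see or feel for the notch. A yellow stripe on the strip's front marks it. Notch 11 mm wide, the knob's tooth 8 mm (y).
- knob_grip (a point): Centre of the sprung knob, a black bar with an orange top: 64 (x) by 18 (y) by 30 mm high; grip it across its 18 mm width from above. With the tooth seated it is at x -108, y 30 - j, z 110 mm. Below it are only its tooth, a thin stem and the carriage (top z 76 mm), so fingertips may reach down to z 80 mm.
- knob_lift (a joint): Lift of the knob in m: 0 with the tooth seated in a notch, 0.012 with the tooth on top of the strip, at most 0.026. Weight and spring press it down with 4.5 N (seated) to 8 N (fully up). It must be above 0.013 to pass along the strip freely. Let go, or only loosely straddled and pushed along, it falls into a notch by itself when over one.
- lane_guide (a joint): Position j (in m) of carriage, knob and guide wall: about 0 in the parking notch (24 mm wide; narrow lane), growing to the dispenser's -y as the lane widens; ends at -0.004 and 0.088. Friction about 1 N; stays where left. Tooth in the middle notch: 0.040, up to 0.0075 more or less. The last notch is at about 0.080.
- cradle: Wooden cradle, 215 (x) by 92 mm (y), fixed; origin: centre of its underside. Two tins lie in its saddles, axes along its y and 45 mm above the counter, at x -60 and x 60 mm, in either order. The saddles (28 mm high) lie 24 to 38 mm from the middle of the tins' length; the middle is free for fingers down to 8 mm above the counter.
- green_tin: Tin with a broad green band, a closed cylinder 58 mm in diameter, 86 mm long, about 0.16 kg; origin at its centre, y along its axis (x and z turn as it rolls). Grasp it across its diameter at the middle of its length.
- red_tin: Tin like the green one, with a broad red band; same size and axes.
- service_bell: Silver counter bell to the left of the dispenser, 83 mm across, 62 mm high; a bystander.
- jam_jar: Jam jar with yellow lid to the right of and behind the dispenser, 62 mm across, 85 mm high; a bystander.
Things that resemble listed ones, but are neither listed nor needed, are in the scene too. Leave any orange look-alike of the red_tin alone. What is shaped like the green_tin but pink is not meant.

How it is judged:
By the outcome, as a careful person would: the job done as asked, in the order asked, and still so for the second after the job is handed in, with the robot touching nothing.
It also fails if it takes over 64 s, if anything falls off the work surface, if the arm or the gripper's body presses on something with over 40 N, if the wrist force passes 120 N, or if a joint passes its speed limit or range.

## Robot

A 6-joint arm with a two-finger parallel gripper is mounted at the origin on a cart in front of the work surface, level with it; the furniture and walls round the work are solid. World frame = base frame: x ahead of the robot, y to its left, z up, the work surface at z = 0. Lengths are in mm, angles in rad, forces in N, time in s.
With the tool pointing down it reaches from about 350 to 975 mm from the base axis. Payload 7.1 kg.
Tool frame: the origin (TCP) lies on the centre line of the jaws, within the pads' length; the fingertips stand 25 mm ahead of it and the grasp point (between the pads) lies 6 mm ahead of it (ctrl.nose_length is the distance from the TCP to the fingertips, in mm); x points along the fingers, y is the direction in which the jaws open and shut, and the axes are right-handed (so a half turn about x gives the same grasp; the last joint's range is limited). The gripper opens to 88 mm and grips with 3 to 60 N. Pads are 20 mm wide; open, the fingers measure 115 mm over their backs; the gripper's body (75 mm by 178 mm) begins 61 mm behind the grasp point.
Start: joints at [1.277, 0.423, 1.63, -0, 1.089, -0.019], TCP at [169.565, 601.542, 247.675] pointing down, gripper open.
Joint ranges: [-3, 3], [-0.9, 2.11], [0.09, 2.58], [-1.31, 4.45], [0.11, 2.69], [-2.54, 2.54]. Speed limits (rad/s): [2.39, 2.39, 3.01, 3.14, 3.14, 3.14].

## Interface

Orientations are given as a rotation vector (axis times angle).
In Python, from workcell import ctrl gives the robot as it stands.
- The arm moves only by the tool arm_command, never from a script. Its argument "deltas" is a list of rows, each a list of 4 numbers: the shift along the tool's x, y, z in m, then the turn about the tool's x in rad. In form: [[tx, ty, tz, yaw], ...]. A call has 1 to 10 rows; each row shifts and turns the pose as measured when the row begins, along the tool's axes as they then stand; what a row does not reach is not made up. A row lasts 1/10 s, in which the tool goes at most 50 mm and 8.59 degrees, less where a joint would pass 70% of its speed; a pose out of reach is approached as far as the arm can. A call is refused whole if a number of a shift passes 0.05 or a number of a turn 0.15, either way. A call with a gripper value outside its range is refused whole. "hand" is the finger opening in m, from 0 to 0.0878, set as the call begins (left out, the last holds). The fingers move at their own pace and stop on an object; the grip force is fixed at half the most. Time passes only in rows, so rows that do not move let the fingers close. It gives the time, the measured TCP pose, the force and the opening at its end, in the units of the state.
- ctrl.get_obs(): the state, without advancing time (a new reading comes with each control period).
- ctrl.get_image(name): name is "scene" or "top" or "wrist"; returns the picture (400x640x3 uint8, red, green, blue); there is no depth.
- ctrl.get_calibration(name): a dict with "fx", "fy", "cx", "cy" (pixels), "R" (3x3) and "t" (3): a world point X has camera coordinates R X + t. Camera axes: x right, y down, z forward; pixel columns grow to the right and rows downward; lengths in mm; the calibration is good to about 2 mm. The wrist camera is an equidistant fisheye: a pixel r from the principal point sees the ray r / f radians off the axis. A picture is of the moment at which its call begins: read the wrist's pose just before it. get_calibration takes no time and is no camera call; for the wrist camera it gives the pose at the moment of the call.
- ctrl.close_job(): hands the job in, once; it reports no verdict.
The state is a dict: "t": time; "qpos": joint angles; "qvel": joint speeds; "joint_torque": joint torques, N m; "ee_pos": TCP position; "orientation": TCP orientation; "ft_force": force on the tool from outside, world axes, zero at the start; "moment": the same for the moment, N m; "width": finger opening in mm.
Only numpy, scipy, OpenCV 4.12 (cv2) and the standard library are available. Lean on these libraries where they do the work, as an engineer would, in place of code of your own. Each camera call takes 0.05 s, during which the arm holds its last target.

## Working session

There is one attempt and no reset: what is moved stays moved. The work goes in short steps, Python scripts to look and compute and a tool call to move; the robot and the scene stay as the last step left them, time stands still between calls to the robot, and variables do not carry over. Pictures are saved under pics/ and viewed, and the job is handed in when it is done.

Besides the shell and the picture viewer there is one more tool, called as name(argument=value, ...) on one line, values as JSON. arm_command: Moves the arm, as the interface text tells. Its arguments: {"type":"object","properties":{"deltas":{"type":"array","items":{"type":"array","items":{"type":"number"}}},"hand":{"type":"number"}},"required":["deltas"]}

```bash
mkdir -p pics; cat > h.py <<'E'
from workcell import ctrl
import numpy as np, cv2
def snap(n,fn):
    c=ctrl.get_calibration(n); im=ctrl.get_image(n); cv2.imwrite('pics/'+fn+'.png',cv2.cvtColor(im,cv2.COLOR_RGB2BGR)); np.save('pics/'+fn+'.npy',np.array([c],dtype=object),allow_pickle=True); return im,c
E
python3 - <<'E'
from h import *
for n in ['scene','top','wrist']:
    im,c=snap(n,n+'0'); print(n,{k:np.round(v,3).tolist() for k,v in c.items()})
print(ctrl.get_obs(), ctrl.nose_length)
E
```

```text
scene {'fx': 407.035, 'fy': 407.035, 'cx': 320.087, 'cy': 195.659, 'R': [[0.831, -0.556, -0.017], [-0.371, -0.532, -0.761], [0.414, 0.639, -0.648]], 't': [-447.272, 282.535, 980.616]}
top {'fx': 373.408, 'fy': 373.408, 'cx': 319.887, 'cy': 190.327, 'R': [[0.024, -1.0, 0.02], [-0.983, -0.027, -0.181], [0.182, -0.015, -0.983]], 't': [-33.697, 526.684, 1184.657]}
wrist {'fx': 309.707, 'fy': 309.707, 'cx': 320.422, 'cy': 196.702, 'R': [[0.271, 0.963, -0.001], [0.923, -0.259, 0.285], [0.274, -0.078, -0.958]], 't': [-624.136, -34.869, 392.098]}
{'t': 0.15, 'qpos': array([ 1.27701042e+00,  4.23697377e-01,  1.63045915e+00,  2.18236119e-06,
        1.08857794e+00, -1.89988038e-02]), 'qvel': array([-0.00169108, -0.00163482, -0.00271553, -0.00043797,  0.00090043,
       -0.00122067]), 'joint_torque': array([ 5.96608043e-04, -5.44988716e+01, -2.73921436e+01,  6.44277222e-02,
        2.04450841e-02, -9.46537875e-05]), 'ee_pos': array([169.45505023, 601.2031503 , 247.08194512]), 'orientation': array([ 0.2148128 ,  1.56019247, -0.21658862]), 'ft_force': array([-0.55027227, -0.63728576, -0.99201938]), 'moment': array([0.00266048, 0.00231305, 0.04075943]), 'width': 88.04116918600583} 25.0
```

View pics/scene0.png

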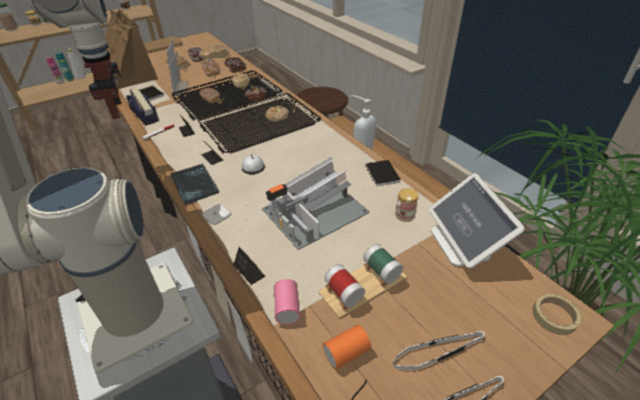

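View pics/top0.png

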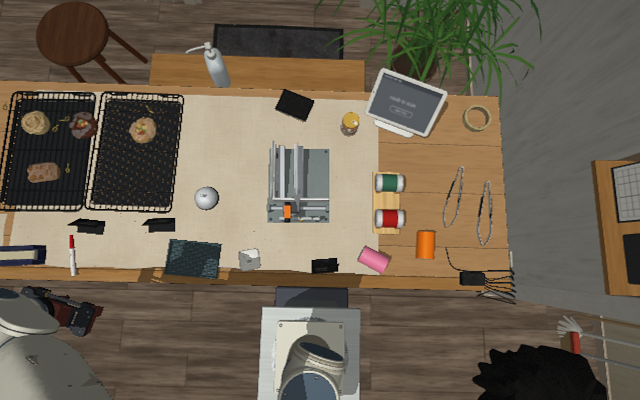

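View pics/wrist0.png

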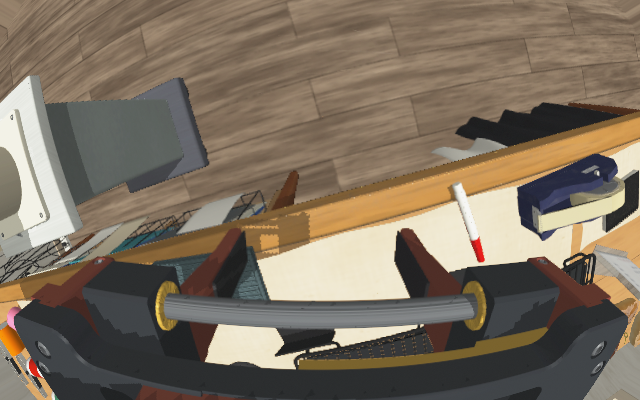

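```bash
python3 - <<'E'
from h import *
t=cv2.imread('pics/top0.png'); s=cv2.imread('pics/scene0.png')
cv2.imwrite('pics/tc.png',cv2.resize(t[130:240,255:425],None,fx=4.7,fy=4.7,interpolation=cv2.INTER_CUBIC))
cv2.imwrite('pics/sc.png',cv2.resize(s[150:330,240:420],None,fx=3.3,fy=3.3,interpolation=cv2.INTER_CUBIC))
E
```

```text
(no output)
```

View pics/tc.png

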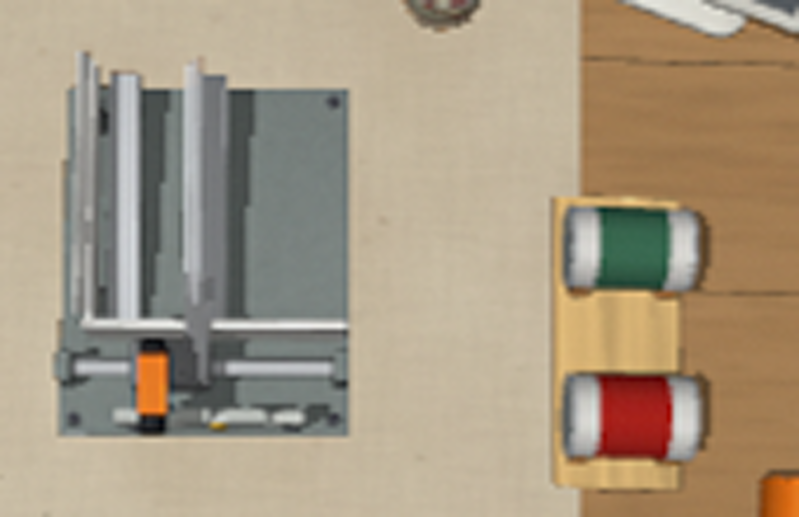

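View pics/sc.png

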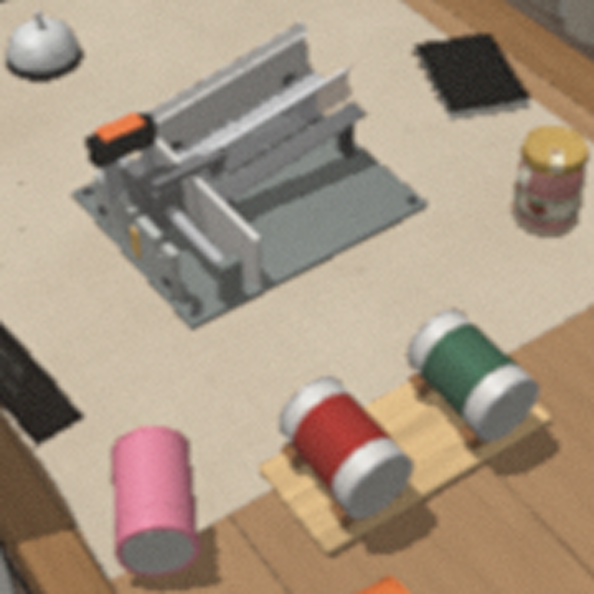

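```bash
cat >> h.py <<'E'
def ray(c,uv,fish=False):
    u=(uv[0]-c['cx'])/c['fx']; v=(uv[1]-c['cy'])/c['fy']
    if fish:
        r=np.hypot(u,v); d=np.array([np.sin(r)*u/r,np.sin(r)*v/r,np.cos(r)])
    else: d=np.array([u,v,1.])
    R=np.array(c['R']); t=np.array(c['t']); d=R.T@d; return -R.T@t, d/np.linalg.norm(d)
def atz(c,uv,z,fish=False):
    o,d=ray(c,uv,fish); return o+d*(z-o[2])/d[2]
def tri(rs):
    A=sum(np.eye(3)-np.outer(d,d) for o,d in rs); b=sum((np.eye(3)-np.outer(d,d))@o for o,d in rs)
    X=np.linalg.solve(A,b); return X,[float(np.linalg.norm(np.cross(X-o,d))) for o,d in rs]
def proj(c,X,fish=False):
    p=np.array(c['R'])@X+np.array(c['t'])
    if fish:
        r=np.hypot(p[0],p[1]); th=np.arctan2(r,p[2]); return c['cx']+c['fx']*th*p[0]/r, c['cy']+c['fy']*th*p[1]/r
    return c['cx']+c['fx']*p[0]/p[2],c['cy']+c['fy']*p[1]/p[2]
def toolR(o):
    return cv2.Rodrigues(np.array(o['orientation']))[0]
E
python3 - <<'E'
from h import *
np.set_printoptions(precision=1,suppress=True)
T=ctrl.get_calibration('top');S=ctrl.get_calibration('scene')
tc=lambda x,y:(255+(x+.5)/4.7-.5,130+(y+.5)/4.7-.5); sc=lambda x,y:(240+(x+.5)/3.3-.5,150+(y+.5)/3.3-.5)
for n,p in dict(RR=(348,88),FR=(348,434),FL=(60,434)).items(): print('top plate',n,atz(T,tc(*p),8))
for n,p in dict(RR=(427,203),FR=(193,325),FL=(74,194)).items(): print('scene plate',n,atz(S,sc(*p),8))
for n,a,b in [('RR',(348,88),(427,203)),('FR',(348,434),(193,325)),('FL',(60,434),(74,194)),('knobtop',(153,382),(122,127)),('green',(634,249),(473,375)),('red',(634,417),(347,448)),('yellowtop',(216,426),(137,232)),('jar',(440,0),(555,145))]:
    print(n,*tri([ray(T,tc(*a)),ray(S,sc(*b))]))
print(atz(T,tc(153,382),125),atz(S,sc(122,127),125))
o=ctrl.get_obs();print(toolR(o))
E
```

```text
top plate RR [684.6 -47.9   8. ]
top plate FR [427.6 -52.9   8. ]
top plate FL [422.3 152.5   8. ]
scene plate RR [685.2 -46.2   8. ]
scene plate FR [430.7 -52.2   8. ]
scene plate FL [424.6 150.    8. ]
RR [683.9 -47.8   9.9] [0.09027175930904932, 0.09027175930898718]
FR [428.6 -53.3   9.8] [1.2819360134157467, 1.2819360134156583]
FL [423.9 152.3   6.2] [1.509658139721824, 1.5096581397218118]
knobtop [447.1  79.3 125.3] [0.5683078052243097, 0.5683078052241887]
green [ 560.  -251.    51.1] [0.6417102085322369, 0.6417102085322149]
red [ 441.5 -250.3   49.2] [1.0753525408226812, 1.075352540822548]
yellowtop [429.6  39.6  42.8] [2.380363453375961, 2.3803634533759164]
jar [ 740.2 -116.9   93.3] [17.218377810133948, 17.21837781013427]
[446.6  79.5 125. ] [447.8  79.4 125. ]
[[-0.   0.3  1. ]
 [-0.   1.  -0.3]
 [-1.  -0.  -0. ]]
```

The pictures show the dispenser plate (top view ≈ (268–330, 148–222)) nearly square to the world axes, with the knob's orange top at (287,211) and the yellow stripe at about (300.5,220). The cradle tins are green at (390,183) and red at (390,218). The only orange look-alike is at (425,245), and the pink one at (374,259) lies loose on the counter. Only the pair in the wooden cradle fits, as the enlarged crop confirms.

First I turn the jaws to the dispenser's y axis.

arm_command(deltas=[[0, 0, 0, -0.147], [0, 0, 0, -0.147], [0, -0.045, 0.02, 0], [0, -0.045, 0.025, 0], [0, -0.045, 0.025, 0], [0, -0.045, 0.025, 0], [0, -0.045, 0.025, 0], [0, -0.045, 0.025, 0]], hand=0.06)

```text
t: 0.95
ee_pos: [318.4, 341.3, 244.9]
orientation: [-0.033, 1.571, 0.031]
ft_force: [1.6, 0.0, 0.4]
width: 60.1
```

```bash
cat > st.py <<'E'
from h import *
import sys
np.set_printoptions(precision=2,suppress=True)
o=ctrl.get_obs();R=toolR(o);print('t',round(o['t'],2),'pos',o['ee_pos'],'w',round(o['width'],1),'F',o['ft_force'],'q',o['qpos']);print('x',R[:,0],'y',R[:,1], 'yang(y from +Y, ccw)',np.arctan2(-R[0,1],R[1,1]))
if len(sys.argv)>3:
    X=np.array([float(a) for a in sys.argv[1:4]]); print('tool delta to target (mm)',R.T@(X-o['ee_pos']))
E
python3 st.py 446 79.4 200
```

```text
t 0.95 pos [318.45 341.34 244.89] w 60.1 F [1.58 0.03 0.43] q [ 0.79  0.19  1.97 -0.    0.98 -0.82]
x [-0. -0. -1.] y [-0.04  1.   -0.  ] yang(y from +Y, ccw) 0.04127609028099289
tool delta to target (mm) [  45.13 -266.92  116.68]
```

arm_command(deltas=[[0, -0.045, 0.02, 0.019], [0, -0.045, 0.02, 0], [0, -0.045, 0.02, 0], [0, -0.045, 0.02, 0], [0, -0.045, 0.02, 0], [0, -0.04, 0.015, 0], [0, 0, 0, 0]])

```text
t: 1.65
ee_pos: [442.7, 69.2, 245.8]
orientation: [-0.014, 1.568, 0.013]
ft_force: [0.4, -0.1, 0.8]
width: 60.2
```

```bash
python3 - <<'E'
from h import *
im,c=snap('wrist','w1')
E
python3 st.py 446 79.4 200
```

```text
t 1.7 pos [441.86  70.72 245.66] w 59.9 F [ 0.22 -0.2   0.17] q [ 0.13  0.16  2.01 -0.    0.97 -1.46]
x [ 0. -0. -1.] y [-0.02  1.   -0.  ] yang(y from +Y, ccw) 0.017530550350469225
tool delta to target (mm) [45.67  8.64  4.22]
```

View pics/w1.png

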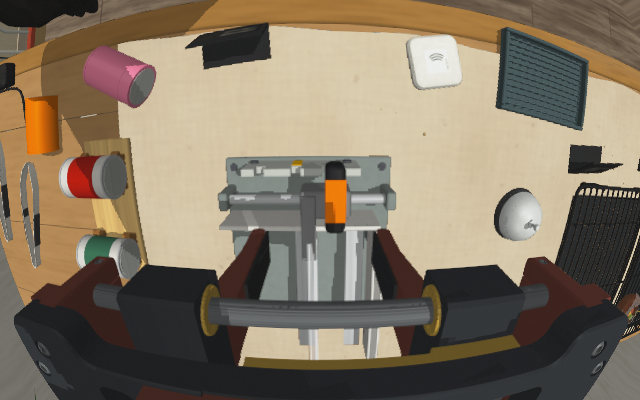

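```bash
python3 - <<'E'
from h import *
t=cv2.imread('pics/w1.png')
cv2.imwrite('pics/w1c.png',cv2.resize(t[150:240,215:395],None,fx=4.4,fy=4.4,interpolation=cv2.INTER_CUBIC))
E
```

```text
(no output)
```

View pics/w1c.png

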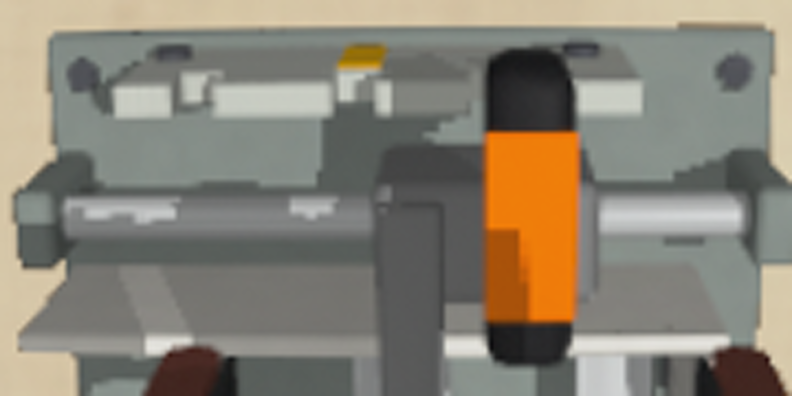

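```bash
python3 - <<'E'
from h import *
np.set_printoptions(precision=1,suppress=True)
c=np.load('pics/w1.npy',allow_pickle=True)[0]
p=lambda x,y:(215+(x+.5)/4.4-.5,150+(y+.5)/4.4-.5)
C=np.array([554.2,52]);a=.0215
Rd=np.array([[np.cos(a),np.sin(a)],[-np.sin(a),np.cos(a)]])
def sh(n,uv,z,cc=c,f=True):
    X=atz(cc,p(*uv) if f else uv,z,f); print(n,X,'disp',Rd@(X[:2]-C))
sh('notchL',(333,99),60);sh('notchR',(377,98),60);sh('last L',(180,100),60);sh('last R',(213,100),60);sh('strip end L',(114,100),60);sh('strip end R',(642,97),60)
sh('knob',(531,206),125);sh('knobL',(485,230),125);sh('knobR',(578,230),125)
sh('plate FL',(50,36),8);sh('plate FR',(771,34),8)
T=ctrl.get_calibration('top');S=ctrl.get_calibration('scene')
tc=lambda x,y:(255+(x+.5)/4.7-.5,130+(y+.5)/4.7-.5); sc=lambda x,y:(240+(x+.5)/3.3-.5,150+(y+.5)/3.3-.5)
print(tri([ray(c,p(531,206),True),ray(T,tc(153,382)),ray(S,sc(122,127))]))
# tins: wrist
for n,w,t,s in [('red',(85,176),(634,417),(347,448)),('green',(102,255),(634,249),(473,375))]:
    print(n,tri([ray(c,w,True),ray(T,tc(*t)),ray(S,sc(*s))]),tri([ray(c,w,True),ray(S,sc(*s))])[0])
E
```

```text
notchL [434.   36.5  60. ] disp [-120.5  -12.9]
notchR [433.6  47.2  60. ] disp [-120.7   -2.2]
last L [434.6  -1.6  60. ] disp [-120.7  -51. ]
last R [434.6   6.8  60. ] disp [-120.6  -42.7]
strip end L [434.7 -18.5  60. ] disp [-121.   -67.9]
strip end R [432.1 111.8  60. ] disp [-120.8   62.4]
knob [440.9  82.  125. ] disp [-112.6   32.4]
knobL [446.1  72.9 125. ] disp [-107.6   23.3]
knobR [445.8  91.5 125. ] disp [-107.6   41.8]
plate FL [427.3 -50.9   8. ] disp [-129.1 -100.2]
plate FR [423.8 155.1   8. ] disp [-128.1  105.8]
(array([445.6,  80.7, 123.2]), [4.201646242202426, 1.6098280778170773, 2.8106798006532476])
red (array([ 440.2, -251.3,   52.5]), [1.4440792010964758, 2.0780449472126636, 1.4917404981727072]) [ 440.  -252.9   52.8]
green (array([ 559.5, -251.3,   51.6]), [0.5332161674463444, 0.6908614190506073, 0.7853400283629202]) [ 559.6 -251.7   51.7]
```

arm_command(deltas=[[0.01, 0.01, 0.004, -0.004], [0.04, 0, 0, 0], [0.035, 0, 0, 0], [0.025, 0, 0, 0], [0.015, 0, 0, 0], [0, 0, 0, 0]])

```text
t: 2.3
ee_pos: [444.9, 90.8, 114.4]
orientation: [-0.023, 1.567, 0.025]
ft_force: [-0.5, -0.5, -0.3]
width: 60.3
```

```bash
python3 st.py 446 80 114
```

```text
t 2.3 pos [444.93  90.8  114.39] w 60.3 F [-0.47 -0.49 -0.29] q [ 0.17  0.4   2.09  0.    0.65 -1.43]
x [ 0.  0. -1.] y [-0.03  1.    0.  ] yang(y from +Y, ccw) 0.03045031443986074
tool delta to target (mm) [  0.38 -10.83   0.74]
```

arm_command(deltas=[[0, -0.0105, 0.001, 0.008], [0, 0, 0, 0], [0, 0, 0, 0]])

```text
t: 2.6
ee_pos: [446.1, 82.5, 114.9]
orientation: [-0.02, 1.567, 0.022]
ft_force: [0.4, -0.2, 0.4]
width: 60.3
```

```bash
python3 st.py 446 80 114
```

```text
t 2.6 pos [446.12  82.52 114.87] w 60.3 F [ 0.43 -0.2   0.41] q [ 0.16  0.4   2.09  0.    0.65 -1.44]
x [ 0.  0. -1.] y [-0.03  1.    0.  ] yang(y from +Y, ccw) 0.026612776267456475
tool delta to target (mm) [ 0.87 -2.52 -0.19]
```

arm_command(deltas=[[0.001, -0.003, 0, 0.004], [0, 0, 0, 0], [0, 0, 0, 0], [0, 0, 0, 0], [0, 0, 0, 0], [0, 0, 0, 0]], hand=0.0)

```text
t: 3.2
ee_pos: [447.9, 79.2, 116.2]
orientation: [-0.015, 1.562, 0.019]
ft_force: [-0.0, 1.0, -0.2]
width: 18.0
```

```bash
python3 st.py 446 80 114
```

```text
t 3.2 pos [447.86  79.22 116.16] w 18.0 F [-0.01  1.01 -0.18] q [ 0.15  0.4   2.09  0.    0.65 -1.45]
x [ 0.01  0.   -1.  ] y [-0.02  1.    0.  ] yang(y from +Y, ccw) 0.02112314335080568
tool delta to target (mm) [ 2.15  0.81 -1.87]
```

arm_command(deltas=[[-0.007, 0, 0, 0], [-0.007, 0, 0, 0], [-0.004, 0, 0, 0], [0, 0, 0, 0]])

```text
t: 3.6
ee_pos: [447.9, 79.2, 135.0]
orientation: [-0.015, 1.562, 0.019]
ft_force: [1.5, -0.0, -7.2]
width: 18.1
```

```bash
python3 st.py 446 44 134
```

```text
t 3.6 pos [447.86  79.19 135.01] w 18.1 F [ 1.48 -0.05 -7.22] q [ 0.15  0.36  2.08  0.    0.69 -1.45]
x [ 0.01  0.   -1.  ] y [-0.02  1.    0.  ] yang(y from +Y, ccw) 0.021570421599730612
tool delta to target (mm) [  0.91 -35.14  -2.63]
```

arm_command(deltas=[[0, -0.008, 0, 0], [0, -0.009, 0, 0], [0, -0.009, 0, 0], [0, -0.007, 0, 0], [0, 0, 0, 0]])

```text
t: 4.1
ee_pos: [448.6, 43.1, 134.6]
orientation: [-0.015, 1.562, 0.018]
ft_force: [2.6, 1.2, -7.4]
width: 17.7
```

```bash
python3 st.py 446 44 134
python3 - <<'E'
from h import *
im,c=snap('wrist','w2')
cv2.imwrite('pics/w2c.png',cv2.cvtColor(cv2.resize(im[110:260,195:415],None,fx=3.6,fy=3.6,interpolation=cv2.INTER_CUBIC),cv2.COLOR_RGB2BGR))
E
```

```text
t 4.1 pos [448.63  43.11 134.6 ] w 17.7 F [ 2.55  1.18 -7.44] q [ 0.07  0.35  2.09  0.    0.69 -1.53]
x [ 0.01  0.   -1.  ] y [-0.02  1.    0.  ] yang(y from +Y, ccw) 0.021085447784978346
tool delta to target (mm) [ 0.57  0.94 -2.62]
```

View pics/w2c.png

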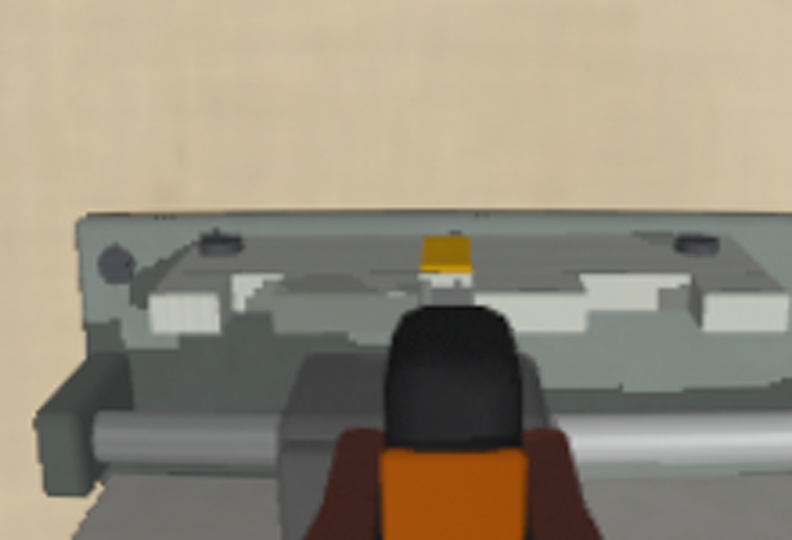

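arm_command(deltas=[[0.003, -0.001, 0, 0], [0.004, 0, 0, 0], [0.004, 0, 0, 0], [0, 0, 0, 0]])

```text
t: 4.55
ee_pos: [448.6, 42.1, 122.6]
orientation: [-0.016, 1.562, 0.019]
ft_force: [2.7, -0.7, -4.7]
width: 17.7
```

```bash
python3 st.py 446 42 116
```

```text
t 4.55 pos [448.63  42.09 122.59] w 17.7 F [ 2.73 -0.67 -4.71] q [ 0.07  0.38  2.09  0.    0.66 -1.53]
x [ 0.01  0.   -1.  ] y [-0.02  1.    0.  ] yang(y from +Y, ccw) 0.02176364163441
tool delta to target (mm) [ 6.57 -0.05 -2.69]
```

arm_command(deltas=[[0.004, 0, 0, 0], [0.0025, 0, 0, 0], [0, 0, 0, 0]])

```text
t: 4.85
ee_pos: [448.6, 42.4, 116.1]
orientation: [-0.016, 1.562, 0.019]
ft_force: [-0.7, -0.6, 5.2]
width: 18.0
```

```bash
python3 st.py 446 42 116
```

```text
t 4.85 pos [448.65  42.4  116.07] w 18.0 F [-0.74 -0.58  5.19] q [ 0.07  0.39  2.1   0.    0.64 -1.53]
x [ 0.01  0.   -1.  ] y [-0.02  1.    0.  ] yang(y from +Y, ccw) 0.022238361896533228
tool delta to target (mm) [ 0.05 -0.34 -2.66]
```

arm_command(deltas=[[0, 0, 0, 0], [0, 0, 0, 0], [0, 0, 0, 0], [-0.02, 0, 0, 0], [-0.045, 0, 0, 0], [-0.045, 0, 0, 0], [-0.02, 0, 0, 0], [0, 0, 0, 0]], hand=0.045)

```text
t: 5.65
ee_pos: [446.4, 42.7, 250.3]
orientation: [-0.015, 1.566, 0.019]
ft_force: [-0.0, -0.1, 0.2]
width: 44.9
```

```bash
python3 st.py 446 42 116
python3 - <<'E'
from h import *
im,c=snap('wrist','w3'); im2,_=snap('scene','s3')
a=cv2.resize(im[130:250,205:415],None,fx=3.5,fy=3.5,interpolation=cv2.INTER_CUBIC)[:, :700]
b=cv2.resize(im2[170:250,250:390],None,fx=5,fy=5,interpolation=cv2.INTER_CUBIC)
cv2.imwrite('pics/w3c.png',cv2.cvtColor(a,cv2.COLOR_RGB2BGR));cv2.imwrite('pics/s3c.png',cv2.cvtColor(b,cv2.COLOR_RGB2BGR))
E
```

```text
t 5.65 pos [446.4   42.74 250.26] w 44.9 F [-0.01 -0.1   0.19] q [ 0.07  0.15  2.01  0.    0.98 -1.53]
x [ 0.  0. -1.] y [-0.02  1.    0.  ] yang(y from +Y, ccw) 0.022005669705551553
tool delta to target (mm) [134.25  -1.09  -1.04]
```

View pics/w3c.png

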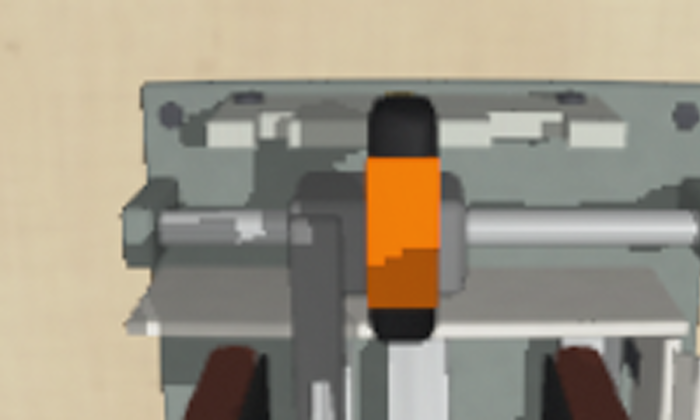

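View pics/s3c.png

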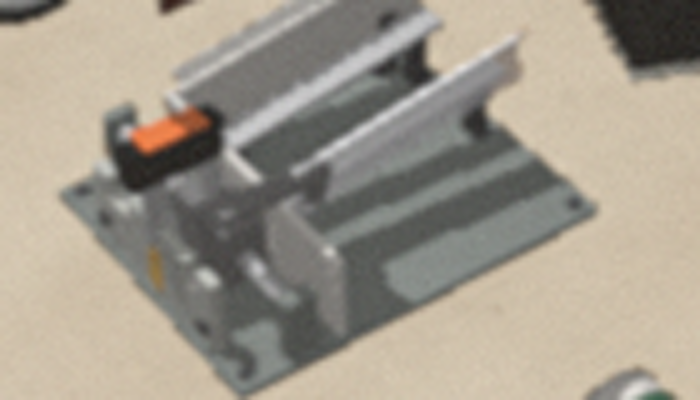

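```bash
python3 - <<'E'
from h import *
c=np.load('pics/w3.npy',allow_pickle=True)[0];S=ctrl.get_calibration('scene')
r=[ray(c,(205+404/3.5,130+233/3.5),True),ray(S,(250+173/5,170+131/5))]
print(tri(r))
X=np.array([447,42.4,125.]);print(proj(S,X),proj(S,X+[0,0,12]),r and (250+173/5,170+131/5))
C=np.array([554.2,52]);a=.0215
Rd=np.array([[np.cos(a),np.sin(a)],[-np.sin(a),np.cos(a)]])
print('load xy',C+Rd.T@np.array([85,25.2]))
E
python3 st.py 560 -251 200
```

```text
(array([450.10013965,  42.78733257, 118.97167435]), [1.6624298007742706, 1.6624298007741964])
(np.float64(282.9806125442286), np.float64(195.296845294288)) (np.float64(282.64446057763496), np.float64(191.9263618487642)) (284.6, 196.2)
load xy [638.63859687  79.02153508]
t 5.75 pos [444.96  42.62 247.65] w 45.0 F [-0.41  0.25 -0.68] q [ 0.07  0.16  2.01  0.    0.97 -1.53]
x [ 0.  0. -1.] y [-0.02  1.    0.  ] yang(y from +Y, ccw) 0.021984761203677244
tool delta to target (mm) [  46.97 -296.19  108.54]
```

arm_command(deltas=[[0, 0, 0, 0.148], [0, 0, 0, 0.148], [0, 0, 0, 0.148], [0, 0, 0, 0.148], [0, 0, 0, 0.148], [0, 0, 0, 0.148], [0, 0, 0, 0.148], [0, 0, 0, 0.148], [0, 0, 0, 0.148], [0, 0, 0, 0.148]], hand=0.0878)

```text
t: 6.75
ee_pos: [433.5, 42.0, 227.7]
orientation: [1.128, 1.277, -1.167]
ft_force: [0.4, 0.2, 0.6]
width: 87.7
```

```bash
python3 st.py 560 -251 200
```

```text
t 6.75 pos [433.46  42.04 227.72] w 87.7 F [0.43 0.22 0.64] q [ 0.07  0.19  2.03  0.    0.96 -0.02]
x [-0.03  0.   -1.  ] y [ 1.    0.09 -0.03] yang(y from +Y, ccw) -1.4815091282476187
tool delta to target (mm) [ 23.2  100.8  303.24]
```

arm_command(deltas=[[-0.005, 0.013, 0.037, 0.09], [-0.005, 0.013, 0.037, 0], [-0.002, 0.013, 0.037, 0], [-0.002, 0.013, 0.037, 0], [-0.002, 0.013, 0.037, 0], [-0.002, 0.013, 0.037, 0], [-0.002, 0.013, 0.037, 0], [-0.002, 0.01, 0.03, 0]])

```text
t: 7.55
ee_pos: [530.6, -251.4, 225.2]
orientation: [1.186, 1.262, -1.254]
ft_force: [-0.5, -0.4, 0.1]
width: 88.0
```

```bash
python3 st.py 560 -251 52
python3 - <<'E'
from h import *
im,c=snap('wrist','w4');snap('top','t4')
E
```

```text
t 7.55 pos [ 530.61 -251.45  225.21] w 88.0 F [-0.45 -0.38  0.1 ] q [-0.45  0.42  1.69 -0.02  1.09 -0.44]
x [-0.06  0.01 -1.  ] y [ 1.   -0.   -0.06] yang(y from +Y, ccw) -1.5725651154174047
tool delta to target (mm) [170.95  40.54   1.03]
```

View pics/w4.png

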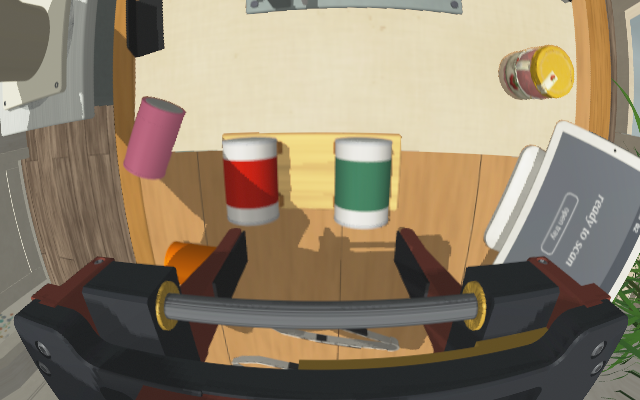

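```bash
python3 - <<'E'
from h import *
np.set_printoptions(precision=1,suppress=True)
c=np.load('pics/w4.npy',allow_pickle=True)[0];T=ctrl.get_calibration('top');S=ctrl.get_calibration('scene')
tc=lambda x,y:(255+(x+.5)/4.7-.5,130+(y+.5)/4.7-.5); sc=lambda x,y:(240+(x+.5)/3.3-.5,150+(y+.5)/3.3-.5)
for n,w,t,s in [('red',(250.5,181),(634,417),(347,448)),('green',(362.5,183),(634,249),(473,375))]:
    print(n,tri([ray(c,w,True),ray(T,tc(*t)),ray(S,sc(*s))]),tri([ray(c,w,True),ray(S,sc(*s))])[0],atz(c,w,50,True))
# band/cap edges along y on top surface z=74
for v in (139,160,205,226): print(v,atz(c,(362.5,v),70,True)[:2])
E
python3 st.py 560 -252 52
```

```text
red (array([ 442.2, -249.7,   47.5]), [0.8672574192856771, 1.588473815060175, 1.0313619246100199]) [ 443.1 -249.3   47.5] [ 443.6 -248.5   50. ]
green (array([ 561.5, -250.2,   49. ]), [1.614196205026529, 1.9065937905827421, 0.37520640106825687]) [ 562.8 -249.5   48.1] [ 562.8 -249.2   50. ]
139 [ 560.2 -201.5]
160 [ 560.7 -221.8]
205 [ 562.1 -266.9]
226 [ 563.1 -289.3]
t 7.65 pos [ 531.11 -252.8   225.14] w 88.0 F [ 0.49  0.77 -0.1 ] q [-0.45  0.42  1.69 -0.02  1.09 -0.44]
x [-0.06  0.01 -1.  ] y [ 1.   -0.   -0.06] yang(y from +Y, ccw) -1.574951332754146
tool delta to target (mm) [170.95  39.87   0.43]
```

arm_command(deltas=[[0.01, 0.02, -0.001, 0], [0.02, 0.02, -0.001, 0], [0.03, 0, -0.001, 0], [0.03, 0, 0, 0], [0.025, 0, 0, 0], [0.01, 0, 0, 0]])

```text
t: 8.25
ee_pos: [557.8, -243.1, 83.7]
orientation: [1.188, 1.274, -1.262]
ft_force: [0.0, -0.0, 0.3]
width: 87.7
```

```bash
python3 st.py 561.5 -249 51
```

```text
t 8.25 pos [ 557.85 -243.08   83.65] w 87.7 F [ 0.05 -0.02  0.3 ] q [-0.42  0.64  1.7  -0.02  0.87 -0.4 ]
x [-0.08  0.02 -1.  ] y [ 1.   -0.   -0.08] yang(y from +Y, ccw) -1.575799910404489
tool delta to target (mm) [32.18  6.17  6.39]
```

arm_command(deltas=[[0.008, 0.004, 0.005, 0], [0.01, 0, 0, 0], [0.008, 0.0, 0, 0], [0.002, 0, 0, 0]])

```text
t: 8.65
ee_pos: [558.6, -246.3, 51.8]
orientation: [1.186, 1.278, -1.263]
ft_force: [0.2, -0.5, 0.7]
width: 88.3
```

```bash
python3 st.py 561.5 -249 51
```

```text
t 8.65 pos [ 558.58 -246.33   51.79] w 88.3 F [ 0.16 -0.46  0.68] q [-0.43  0.7   1.7  -0.02  0.83 -0.41]
x [-0.08  0.02 -1.  ] y [ 1.   -0.   -0.08] yang(y from +Y, ccw) -1.574861037205086
tool delta to target (mm) [0.51 2.99 2.66]
```

arm_command(deltas=[[0, 0.003, 0.002, 0], [0, 0, 0, 0], [0, 0, 0, 0], [0, 0, 0, 0], [0, 0, 0, 0]], hand=0.0)

```text
t: 9.15
ee_pos: [563.3, -249.4, 53.8]
orientation: [1.187, 1.274, -1.262]
ft_force: [-0.3, -0.3, -1.6]
width: 57.5
```

```bash
python3 st.py 561.5 -249 51
```

```text
t 9.15 pos [ 563.34 -249.36   53.8 ] w 57.5 F [-0.31 -0.34 -1.58] q [-0.43  0.7   1.69 -0.02  0.83 -0.41]
x [-0.08  0.02 -1.  ] y [ 1.   -0.   -0.08] yang(y from +Y, ccw) -1.5753368921021444
tool delta to target (mm) [ 2.94 -1.63 -0.31]
```

arm_command(deltas=[[-0.02, 0, 0, 0], [-0.04, 0, 0, 0], [-0.04, 0, 0, 0], [-0.04, 0, 0, 0], [-0.02, 0, -0.01, 0], [0, 0, -0.03, 0]])

```text
t: 9.75
ee_pos: [574.8, -213.2, 218.6]
orientation: [1.189, 1.276, -1.266]
ft_force: [-0.1, 0.8, -1.1]
width: 57.6
```

```bash
python3 st.py 638.6 79 210
```

```text
t 9.75 pos [ 574.83 -213.17  218.57] w 57.6 F [-0.1   0.75 -1.1 ] q [-0.37  0.47  1.63 -0.01  1.12 -0.35]
x [-0.08  0.02 -1.  ] y [ 1.   -0.01 -0.08] yang(y from +Y, ccw) -1.5786917503191131
tool delta to target (mm) [   8.45   61.94 -292.57]
```

arm_command(deltas=[[-0.002, 0.009, -0.036, -0.03], [-0.002, 0.009, -0.036, 0], [-0.002, 0.009, -0.036, 0], [-0.002, 0.009, -0.036, 0], [-0.002, 0.009, -0.036, 0], [-0.002, 0.009, -0.036, 0], [-0.002, 0.004, -0.03, 0], [0, 0.002, -0.015, 0]])

```text
t: 10.55
ee_pos: [631.6, 59.1, 235.2]
orientation: [1.17, 1.287, -1.241]
ft_force: [-0.5, 0.1, -1.3]
width: 57.6
```

```bash
python3 st.py 638.6 79 140
```

```text
t 10.55 pos [631.59  59.05 235.21] w 57.6 F [-0.47  0.14 -1.32] q [0.06 0.48 1.57 0.02 1.17 0.03]
x [-0.08  0.02 -1.  ] y [ 1.    0.02 -0.08] yang(y from +Y, ccw) -1.5497319882912493
tool delta to target (mm) [ 94.72  14.6  -18.07]
```

arm_command(deltas=[[0.01, 0.008, -0.012, 0], [0.025, 0.0, -0.005, 0], [0.03, 0, 0, 0], [0.02, 0, 0, 0], [0, 0, 0, 0]])

```text
t: 11.05
ee_pos: [633.8, 78.4, 145.0]
orientation: [1.169, 1.287, -1.24]
ft_force: [0.4, 0.7, -1.2]
width: 57.3
```

```bash
python3 st.py 638.6 79 92
python3 - <<'E'
from h import *
im,c=snap('wrist','w5'); im2,_=snap('scene','s5'); im3,_=snap('top','t5')
b=cv2.resize(im2[130:260,250:390],None,fx=4,fy=4,interpolation=cv2.INTER_CUBIC)
cv2.imwrite('pics/s5c.png',cv2.cvtColor(b,cv2.COLOR_RGB2BGR))
E
```

```text
t 11.05 pos [633.75  78.36 144.96] w 57.3 F [ 0.38  0.69 -1.17] q [0.09 0.59 1.61 0.03 1.01 0.06]
x [-0.08  0.02 -1.  ] y [ 1.    0.02 -0.07] yang(y from +Y, ccw) -1.5485296699191713
tool delta to target (mm) [52.44  8.81  0.37]
```

View pics/w5.png

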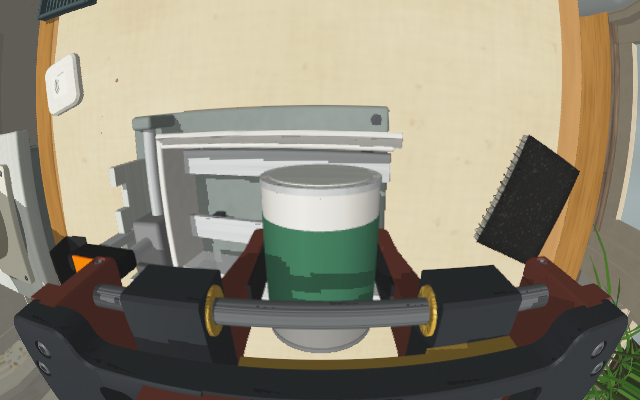

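View pics/s5c.png

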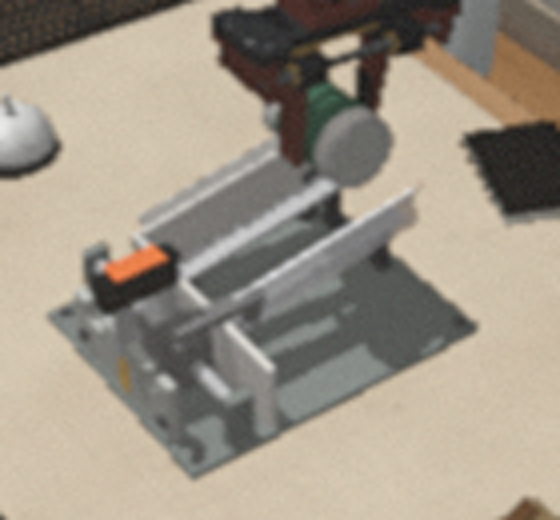

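```bash
python3 - <<'E'
from h import *
np.set_printoptions(precision=1,suppress=True)
c=np.load('pics/w5.npy',allow_pickle=True)[0]
print(atz(c,(321,188),136+29,True),atz(c,(321,165),136-29,True),atz(c,(321,230),136+29,True))
print('lip/wall top at x85: inner wall',atz(c,(385,135),100,True), atz(c,(385,150),90,True), 'moving?')
print('rear plate corner',atz(c,(388,107),8,True))
E
```

```text
[634.2 124.7 165. ] [629.9 123.9 107. ] [634.6 106.8 165. ]
lip/wall top at x85: inner wall [667.  142.4 100. ] [668.9 132.2  90. ] moving?
rear plate corner [681.  161.5   8. ]
```

arm_command(deltas=[[0.012, 0.004, 0.002, 0], [0.015, 0.004, 0.0, 0], [0.012, 0.0, 0, 0], [0.004, 0, 0, 0]])

```text
t: 11.6
ee_pos: [645.1, 76.7, 105.9]
orientation: [1.178, 1.277, -1.231]
ft_force: [-0.3, 0.3, -2.2]
width: 57.9
```

```bash
python3 st.py 638.6 77.5 92
```

```text
t 11.6 pos [645.06  76.67 105.9 ] w 57.9 F [-0.35  0.31 -2.16] q [0.09 0.65 1.61 0.03 0.94 0.05]
x [-0.06  0.02 -1.  ] y [ 1.    0.02 -0.06] yang(y from +Y, ccw) -1.5499543772237814
tool delta to target (mm) [14.28 -5.58 -0.7 ]
```

arm_command(deltas=[[0.006, -0.003, 0, 0], [0.005, -0.002, 0, 0], [0.001, 0, 0, 0]])

```text
t: 11.9
ee_pos: [638.1, 76.8, 92.1]
orientation: [1.176, 1.278, -1.232]
ft_force: [0.1, -0.8, -1.9]
width: 57.5
```

```bash
python3 st.py 638.6 77.5 92
python3 - <<'E'
from h import *
im2,_=snap('scene','s6')
b=cv2.resize(im2[130:260,250:390],None,fx=4,fy=4,interpolation=cv2.INTER_CUBIC)
cv2.imwrite('pics/s6c.png',cv2.cvtColor(b,cv2.COLOR_RGB2BGR))
E
```

```text
t 11.9 pos [638.08  76.82  92.08] w 57.5 F [ 0.06 -0.81 -1.89] q [0.09 0.67 1.63 0.03 0.91 0.05]
x [-0.06  0.02 -1.  ] y [ 1.    0.02 -0.06] yang(y from +Y, ccw) -1.549766808573269
tool delta to target (mm) [ 0.06  0.53 -0.67]
```

View pics/s6c.png

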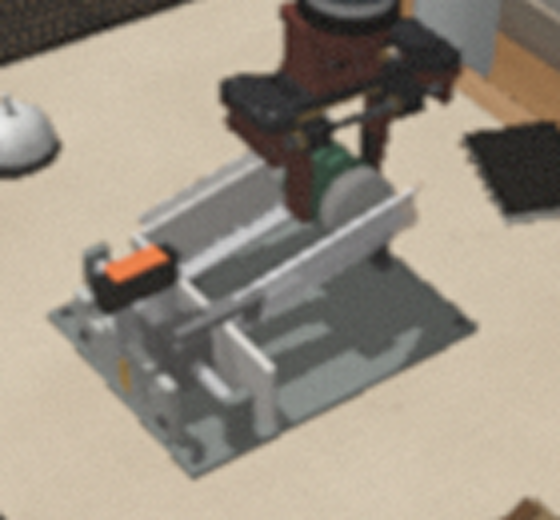

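arm_command(deltas=[[0.001, 0, 0, 0], [0, 0, 0, 0], [0, 0, 0, 0], [0, 0, 0, 0]], hand=0.07)

```text
t: 12.35
ee_pos: [639.5, 77.1, 93.0]
orientation: [1.178, 1.276, -1.229]
ft_force: [-0.1, -0.7, -0.1]
width: 69.9
```

```bash
python3 st.py 638.6 77.5 92
```

```text
t 12.35 pos [639.45  77.1   92.96] w 69.9 F [-0.07 -0.7  -0.11] q [0.09 0.67 1.63 0.03 0.91 0.05]
x [-0.06  0.02 -1.  ] y [ 1.    0.02 -0.06] yang(y from +Y, ccw) -1.5495599836172422
tool delta to target (mm) [ 1.01 -0.79 -0.4 ]
```

arm_command(deltas=[[-0.01, 0, 0, 0], [-0.02, 0, 0, 0], [-0.03, 0, 0, 0], [-0.04, 0, 0, 0], [-0.03, 0, 0, 0]])

```text
t: 12.85
ee_pos: [645.4, 74.6, 225.4]
orientation: [1.174, 1.281, -1.235]
ft_force: [0.6, -0.1, 0.3]
width: 70.1
```

```bash
python3 st.py 441.5 -249 200
python3 - <<'E'
from h import *
im2,_=snap('scene','s7')
b=cv2.resize(im2[130:260,250:390],None,fx=4,fy=4,interpolation=cv2.INTER_CUBIC)
cv2.imwrite('pics/s7c.png',cv2.cvtColor(b,cv2.COLOR_RGB2BGR))
E
```

```text
t 12.85 pos [645.41  74.6  225.41] w 70.1 F [ 0.6  -0.09  0.31] q [0.09 0.51 1.54 0.02 1.15 0.06]
x [-0.07  0.02 -1.  ] y [ 1.    0.02 -0.07] yang(y from +Y, ccw) -1.5496288771204685
tool delta to target (mm) [  33.79 -208.53  319.86]
```

View pics/s7c.png

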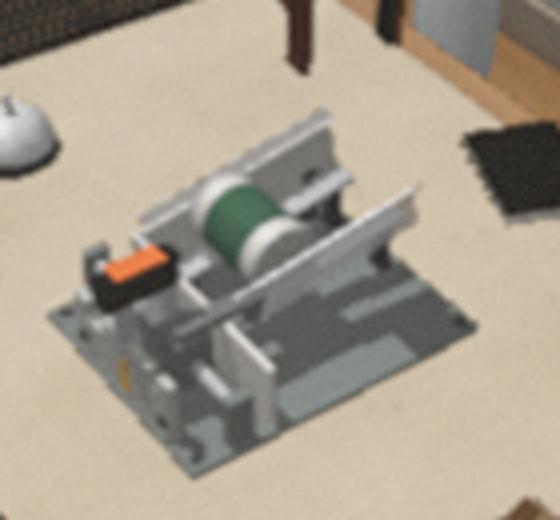

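Green is rolling down straight. On to the red tin.

arm_command(deltas=[[0, -0.025, 0.038, 0.02], [0, -0.025, 0.038, 0], [0, -0.025, 0.038, 0], [0, -0.025, 0.038, 0], [0, -0.025, 0.038, 0], [0, -0.025, 0.038, 0], [0, -0.025, 0.038, 0], [0, -0.015, 0.03, 0], [0, 0, 0, 0]], hand=0.0878)

```text
t: 13.8
ee_pos: [457.4, -231.4, 246.6]
orientation: [1.197, 1.25, -1.228]
ft_force: [0.6, 0.5, -0.3]
width: 87.7
```

```bash
python3 st.py 442 -249 52
python3 - <<'E'
from h import *
im,c=snap('wrist','w8');im2,_=snap('scene','s8')
b=cv2.resize(im2[130:260,250:390],None,fx=4,fy=4,interpolation=cv2.INTER_CUBIC)
cv2.imwrite('pics/s8c.png',cv2.cvtColor(b,cv2.COLOR_RGB2BGR))
E
```

```text
t 13.8 pos [ 457.43 -231.41  246.59] w 87.7 F [ 0.61  0.49 -0.3 ] q [-0.49  0.28  1.85 -0.01  1.05 -0.49]
x [-0.04  0.01 -1.  ] y [ 1.    0.   -0.04] yang(y from +Y, ccw) -1.566444333272586
tool delta to target (mm) [194.79  -7.93  20.14]
```

View pics/w8.png

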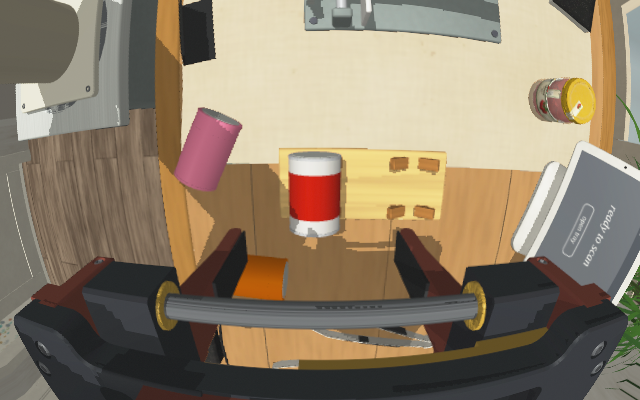

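View pics/s8c.png

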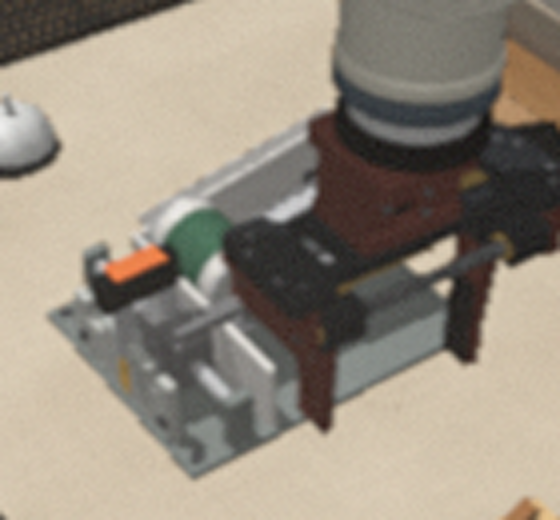

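arm_command(deltas=[[0.02, -0.006, 0.01, 0.004], [0.035, 0, 0.008, 0], [0.035, 0, 0, 0], [0.035, 0, 0, 0], [0.02, 0, 0, 0]])

```text
t: 14.4
ee_pos: [455.7, -242.7, 102.5]
orientation: [1.198, 1.238, -1.218]
ft_force: [0.1, 0.4, 0.7]
width: 87.7
```

```bash
python3 - <<'E'
from h import *
np.set_printoptions(precision=1,suppress=True)
c=np.load('pics/w8.npy',allow_pickle=True)[0];T=ctrl.get_calibration('top');S=ctrl.get_calibration('scene')
sc=lambda x,y:(240+(x+.5)/3.3-.5,150+(y+.5)/3.3-.5)
print(tri([ray(c,(315,194),True),ray(S,sc(347,448))]))
E
python3 st.py 442 -249 52
```

```text
(array([ 443.7, -248.4,   45.8]), [0.48492013229777026, 0.48492013229773406])
t 14.4 pos [ 455.74 -242.67  102.47] w 87.7 F [0.08 0.45 0.7 ] q [-0.51  0.5   1.94 -0.01  0.73 -0.51]
x [-0.03  0.01 -1.  ] y [ 1.    0.01 -0.03] yang(y from +Y, ccw) -1.5629668465130377
tool delta to target (mm) [ 50.75 -12.49   6.67]
```

arm_command(deltas=[[-0.001, -0.011, 0.006, 0.008], [0, -0.001, 0, 0]])

```text
t: 14.6
ee_pos: [443.2, -246.1, 101.6]
orientation: [1.201, 1.241, -1.224]
ft_force: [0.1, 0.1, -0.3]
width: 87.5
```

```bash
python3 st.py 442.5 -249 51
```

```text
t 14.6 pos [ 443.16 -246.08  101.63] w 87.5 F [ 0.1   0.07 -0.31] q [-0.53  0.49  1.96 -0.01  0.72 -0.52]
x [-0.03  0.01 -1.  ] y [ 1.    0.   -0.03] yang(y from +Y, ccw) -1.567594490794939
tool delta to target (mm) [50.59  0.85  3.5 ]
```

arm_command(deltas=[[0.015, 0, 0.003, 0], [0.015, 0, 0, 0], [0.012, 0, 0, 0], [0.005, 0, 0, 0], [0, 0, 0, 0]])

```text
t: 15.1
ee_pos: [445.2, -250.1, 55.8]
orientation: [1.201, 1.232, -1.22]
ft_force: [-0.8, 0.1, -0.2]
width: 87.7
```

```bash
python3 st.py 442.5 -249 51
```

```text
t 15.1 pos [ 445.24 -250.1    55.78] w 87.7 F [-0.8   0.1  -0.19] q [-0.53  0.58  1.96 -0.01  0.62 -0.53]
x [-0.02  0.01 -1.  ] y [ 1.    0.   -0.02] yang(y from +Y, ccw) -1.567142053030751
tool delta to target (mm) [ 4.85 -2.63 -1.08]
```

arm_command(deltas=[[0.005, -0.002, 0, 0], [0, 0, 0, 0], [0, 0, 0, 0], [0, 0, 0, 0], [0, 0, 0, 0]], hand=0.0)

```text
t: 15.6
ee_pos: [442.8, -250.4, 51.5]
orientation: [1.201, 1.232, -1.22]
ft_force: [-3.4, -0.2, -0.5]
width: 57.6
```

```bash
python3 st.py 442.5 -249 51
```

```text
t 15.6 pos [ 442.79 -250.35   51.5 ] w 57.6 F [-3.36 -0.16 -0.52] q [-0.53  0.58  1.97 -0.01  0.61 -0.53]
x [-0.02  0.01 -1.  ] y [ 1.    0.   -0.02] yang(y from +Y, ccw) -1.5669434240951263
tool delta to target (mm) [ 0.51 -0.27 -1.35]
```

arm_command(deltas=[[-0.02, 0, 0, 0], [-0.04, 0, 0, 0], [-0.045, 0, 0, 0], [-0.045, 0, 0, 0], [-0.02, 0.01, -0.015, -0.018], [0, 0.02, -0.032, 0], [0, 0.02, -0.032, 0], [0, 0.02, -0.032, 0]])

```text
t: 16.4
ee_pos: [515.3, -138.8, 228.6]
orientation: [1.195, 1.235, -1.209]
ft_force: [-0.4, 0.6, -2.5]
width: 57.7
```

```bash
python3 st.py 638.6 78 220
```

```text
t 16.4 pos [ 515.35 -138.8   228.59] w 57.7 F [-0.44  0.62 -2.48] q [-0.29  0.32  1.84  0.    1.   -0.3 ]
x [-0.02  0.01 -1.  ] y [ 1.    0.01 -0.02] yang(y from +Y, ccw) -1.5562063760868192
tool delta to target (mm) [   7.77  126.54 -214.93]
```

arm_command(deltas=[[0, 0.021, -0.036, -0.006], [-0.002, 0.021, -0.036, 0], [-0.002, 0.021, -0.036, 0], [-0.002, 0.021, -0.036, 0], [-0.002, 0.018, -0.032, 0], [0, 0.008, -0.015, 0], [0, 0, 0, 0]])

```text
t: 17.1
ee_pos: [626.0, 67.1, 235.8]
orientation: [1.189, 1.239, -1.199]
ft_force: [-1.3, -0.5, -2.4]
width: 57.6
```

```bash
python3 st.py 638.6 77.5 145
```

```text
t 17.1 pos [625.96  67.09 235.85] w 57.6 F [-1.32 -0.49 -2.36] q [0.08 0.45 1.62 0.01 1.09 0.05]
x [-0.02  0.01 -1.  ] y [ 1.    0.02 -0.02] yang(y from +Y, ccw) -1.5461435453157366
tool delta to target (mm) [90.7  14.43 -9.31]
```

arm_command(deltas=[[0.015, 0.009, -0.009, 0], [0.025, 0.004, -0.001, 0], [0.03, 0, 0, 0], [0.015, 0, 0, 0], [0, 0, 0, 0]])

```text
t: 17.6
ee_pos: [635.3, 73.5, 148.2]
orientation: [1.188, 1.238, -1.203]
ft_force: [0.2, 0.8, -1.6]
width: 57.3
```

```bash
python3 st.py 640 77.5 92
python3 - <<'E'
from h import *
np.set_printoptions(precision=1,suppress=True)
im,c=snap('wrist','w9')
E
```

```text
t 17.6 pos [635.27  73.48 148.24] w 57.3 F [ 0.2   0.76 -1.59] q [0.09 0.57 1.65 0.01 0.94 0.06]
x [-0.02  0.01 -1.  ] y [ 1.    0.02 -0.02] yang(y from +Y, ccw) -1.547803346655154
tool delta to target (mm) [56.17  5.85 -3.53]
```

View pics/w9.png

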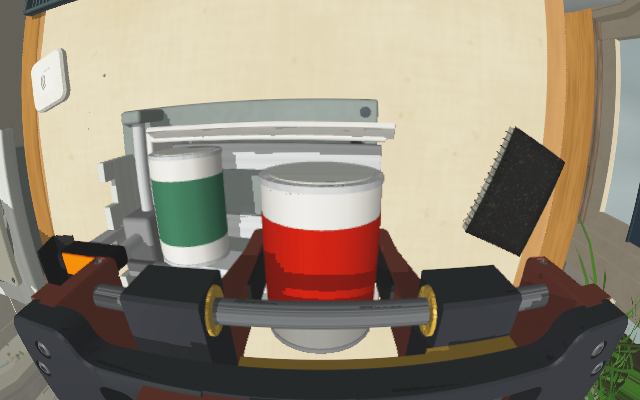

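arm_command(deltas=[[0.012, 0.003, -0.003, 0], [0.015, 0.0, 0.0, 0], [0.013, 0.0, 0, 0], [0.004, 0, 0, 0]])

```text
t: 18.05
ee_pos: [640.5, 76.2, 106.0]
orientation: [1.193, 1.233, -1.198]
ft_force: [0.2, 0.4, -1.2]
width: 57.6
```

```bash
python3 st.py 639 76.5 89.5
```

```text
t 18.05 pos [640.54  76.23 105.99] w 57.6 F [ 0.21  0.4  -1.22] q [0.1  0.63 1.65 0.01 0.87 0.07]
x [-0.01  0.01 -1.  ] y [ 1.    0.02 -0.01] yang(y from +Y, ccw) -1.5489787416832386
tool delta to target (mm) [16.5  -1.36 -0.18]
```

arm_command(deltas=[[0.007, -0.001, 0, 0], [0.006, 0, 0, 0], [0.002, 0, 0, 0]])

```text
t: 18.35
ee_pos: [639.1, 76.4, 89.2]
orientation: [1.193, 1.233, -1.198]
ft_force: [0.2, -0.6, -1.4]
width: 57.1
```

```bash
python3 st.py 639 76.5 89.5
```

```text
t 18.35 pos [639.1   76.44  89.22] w 57.1 F [ 0.19 -0.63 -1.41] q [0.1  0.65 1.66 0.01 0.84 0.07]
x [-0.01  0.01 -1.  ] y [ 1.    0.02 -0.01] yang(y from +Y, ccw) -1.548747312054252
tool delta to target (mm) [-0.28 -0.1  -0.06]
```

arm_command(deltas=[[0, 0, 0, 0], [0, 0, 0, 0], [0, 0, 0, 0], [0, 0, 0, 0]], hand=0.07)

```text
t: 18.75
ee_pos: [640.2, 76.7, 90.6]
orientation: [1.194, 1.232, -1.196]
ft_force: [0.3, -0.2, 0.1]
width: 70.2
```

arm_command(deltas=[[-0.01, 0, 0, 0], [-0.02, 0, 0, 0], [-0.03, 0, 0, 0], [-0.04, 0, 0, 0], [-0.04, 0, 0, 0], [-0.02, 0, 0.03, 0], [0, 0, 0.04, 0], [0, 0, 0.04, 0], [0, 0, 0.04, 0], [0, 0, 0.03, 0]])

```text
t: 19.75
ee_pos: [648.7, -106.1, 268.0]
orientation: [1.194, 1.224, -1.181]
ft_force: [0.2, 0.2, -0.5]
width: 69.7
```

```bash
python3 st.py
python3 - <<'E'
from h import *
im,_=snap('wrist','w10');im2,_=snap('scene','s10');im3,_=snap('top','t10')
b=cv2.resize(im2[130:260,250:390],None,fx=4,fy=4,interpolation=cv2.INTER_CUBIC)
cv2.imwrite('pics/s10c.png',cv2.cvtColor(b,cv2.COLOR_RGB2BGR))
b=cv2.resize(im3[130:240,255:425],None,fx=4.7,fy=4.7,interpolation=cv2.INTER_CUBIC)
cv2.imwrite('pics/t10c.png',cv2.cvtColor(b,cv2.COLOR_RGB2BGR))
E
```

```text
t 19.75 pos [ 648.72 -106.1   268.02] w 69.7 F [ 0.2   0.23 -0.54] q [-0.18  0.45  1.54  0.01  1.15 -0.22]
x [ 0.    0.01 -1.  ] y [1.   0.03 0.  ] yang(y from +Y, ccw) -1.5409641327413053
```

View pics/s10c.png

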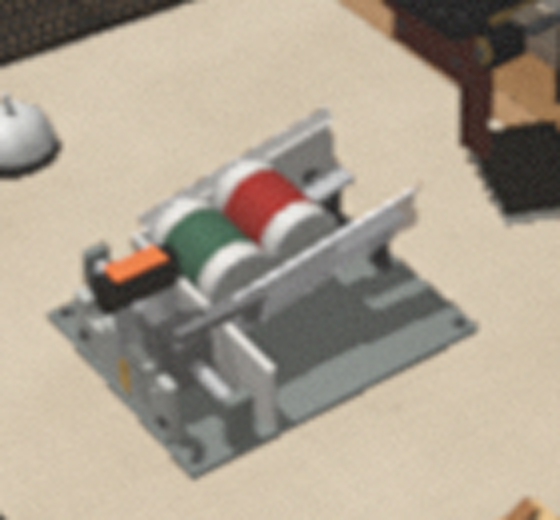

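View pics/t10c.png

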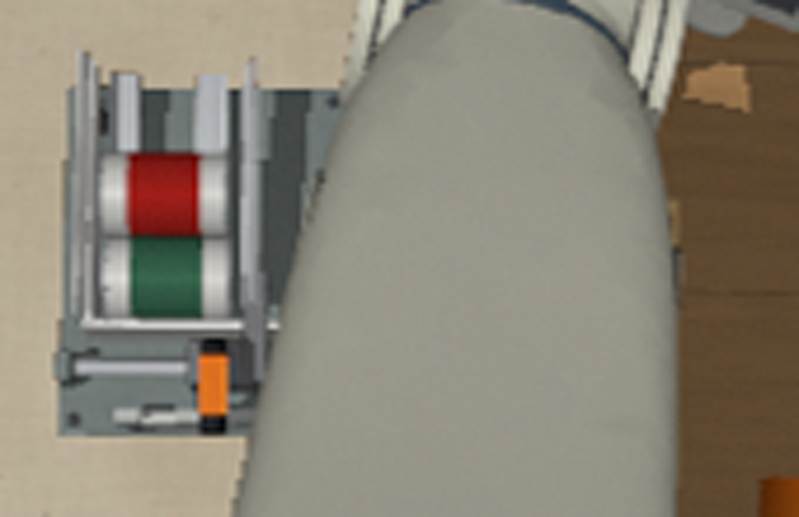

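View pics/w10.png

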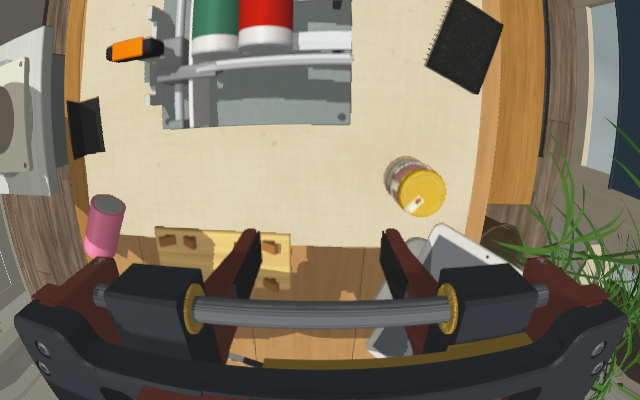

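arm_command(deltas=[[-0.001, 0, 0, 0], [0, 0, 0, 0], [0, 0, 0, 0], [0, 0, 0, 0], [0, 0, 0, 0]])

```text
t: 20.4
ee_pos: [648.7, -101.3, 269.7]
orientation: [1.193, 1.226, -1.179]
ft_force: [0.3, 0.4, 0.3]
width: 70.1
```

```bash
python3 - <<'E'
from h import *
T=ctrl.get_calibration('top');S=ctrl.get_calibration('scene')
tc=lambda x,y:(255+(x+.5)/4.7-.5,130+(y+.5)/4.7-.5); s=lambda x,y:(250+(x+.5)/4-.5,130+(y+.5)/4-.5)
print('knob top',tri([ray(T,tc(213,385)),ray(S,s(138,264))]))
print('green',tri([ray(T,tc(166,276)),ray(S,s(212,248))]),'red',tri([ray(T,tc(164,194)),ray(S,s(272,206))]))
a=ctrl.get_image('scene').astype(int); b=cv2.cvtColor(cv2.imread('pics/s10.png'),cv2.COLOR_BGR2RGB).astype(int)
print('diff in dispenser',abs(a-b)[170:250,260:350].mean())
print(ctrl.close_job())
E
```

```text
knob top (array([447.23480695,  39.8530359 , 124.97860652]), [1.6877008929783526, 1.6877008929783301])
green (array([527.39899129,  76.53140981,  75.86075856]), [1.2574151630536528, 1.2574151630537418]) red (array([582.24943166,  79.16322519,  88.58664265]), [1.4226489797853201, 1.4226489797853163])
diff in dispenser 1.903287037037037
the job is handed in; nothing more can be done
None
```

I reset the dispenser and loaded both tins, then handed the job in at about 20.5 s. The hand-in reports no verdict.

**Knob:** I lifted it about 19 mm out of the parking notch, moved it about 37 mm to the yellow-marked notch, and lowered it until it bottomed. Its top then measured z 125 mm, the seated height; raised on the strip it would be about 137 mm. An earlier reading from the wrist and scene cameras gave 119 mm, with about 1.7 mm ray mismatch, so I took the final reading as the better one.

**Tins:** I loaded green first, then red. In the last pictures green lies against the front stop with red directly behind it. Their measured centres are about 55 mm apart in x (about 56 mm counting height), against the 58 mm expected for touching tins, so within measuring error. A repeat picture about 0.6 s later showed them at rest.

**Bystanders:** The bell and the jam jar were not touched, nor were the orange and pink look-alikes. The gripper was clear of everything at hand-in.

One thing did not go as planned: the tool tilted by up to about 0.08 rad during the fast moves. Both grasps and placings still came out right, and every force I read was below 8 N.

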